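# Clip down a telescopic oven scraper and draw its handle out to the second stop

### The arm

A 6-joint arm with a two-finger parallel gripper is mounted at the origin on a cart in front of the work surface, level with it; the furniture and walls round the work are solid. World frame = base frame: x ahead of the robot, y to its left, z up, the work surface at z = 0. Lengths are in m, angles in rad, forces in N, time in s.
With the tool pointing down it reaches from about 0.35 to 0.85 m from the base axis. Payload 8.1 kg.
Tool frame: the origin (TCP) lies between the finger pads; the fingertips stand robot.tips_ahead ahead of it and the grasp point (between the pads) lies 8 mm behind it (robot.tips_ahead is the distance from the TCP to the fingertips, in m); z points along the fingers, y is the line along which they close (so a half turn about z gives the same grasp; the last joint's range is limited). The gripper opens to 93 mm and grips with 3 to 60 N. Pads are 15 mm wide; open, the fingers measure 128 mm over their backs; the gripper's body (75 mm by 188 mm) begins 65 mm behind the grasp point.
Start: joints at [-1.362, 0.13, 1.488, -0, 1.523, -0.085], TCP at [0.174, -0.574, 0.195] pointing down, gripper open.
Joint ranges: [-2.96, 2.96], [-0.89, 2.26], [0.02, 2.5], [-1.34, 4.48], [0, 2.73], [-2.66, 2.66]. Speed limits (rad/s): [2.39, 2.39, 2.79, 3.14, 3.14, 3.14].

### API

Orientations are given as a rotation vector (axis times angle).
In Python, from cell import robot gives the robot as it stands. The module is installed in compiled form; this text tells all that it offers.
- The arm moves only by the tool apply_moves, never from a script. Its argument "motion" is a list of rows, each an object of numbers: "grip": the opening, from 0 (shut) to 1 (fully open); "x", "y", "z": the shift along the tool's x, y, z in m; "spin": the turn about the tool's z in degrees. A call has 1 to 12 rows; each row shifts and turns the commanded pose from where the row before left it, along the tool's axes as they then stand; what a row does not reach is not made up. A row lasts 1/10 s, in which the tool goes at most 50 mm and 8.59 degrees, less where a joint would pass 70% of its speed; a pose out of reach is approached as far as the arm can. A call is refused whole if a number of a shift passes 0.05 or a number of a turn 8.59, either way. A call with a gripper value outside its range is refused whole. The fingers move at their own pace and stop on an object; "grip_force" is the grip in N (left out, the last holds). Time passes only in rows, so rows that do not move let the fingers close. It gives the time, the measured TCP pose, the force, the opening and the grip force at its end, in the units of the state.
- robot.sense(): the state, without advancing time (a new reading comes with each control period).
- robot.grab_frame(name): name is "side" or "top"; returns a dict with "img" (420x560x3 uint8, red, green, blue), "mtx" (3x3 intrinsics, pixels), "rvec" (rotation vector, rad) and "tvec" (3), from world to camera coordinates, as OpenCV has them. Camera axes: x right, y down, z forward; pixel columns grow to the right and rows downward; lengths in m; the calibration is good to about 2 mm. A picture is of the moment at which its call begins. There is no depth.
- robot.hand_in(): hands the job in; it is judged then, once.
The state is a dict: "time_s": time; "joints": joint angles; "qd": joint speeds; "joint_torque": joint torques, N m; "tool_pos": TCP position; "ee_rot": TCP orientation; "wrist_force": force on the tool from outside, world axes, zero at the start; "moment": the same for the moment, N m; "finger_gap": finger opening in m; "grip_force": force on a finger pad.
Only numpy, scipy, OpenCV 4.12 (cv2) and the standard library are available. Lean on these libraries where they do the work, as an engineer would, in place of code of your own. Each camera call takes 0.05 s, during which the arm holds its last target. There are 200 camera calls.

### The job

Press the oven scraper flat down into the spring clip on the counter, so that both blue jaws snap shut over the middle of its grey barrel between the two black collars. Then squeeze the red lock button on the side of its handle and, with the button kept squeezed, pull the handle straight out past the first stop to the second stop, where both tube sections are fully out. The handle springs back when let go, so finish while still holding it fully extended with the button squeezed and the barrel still in the clip; do not knock the other things on the counter about.

Things in the scene. Friction and masses are not known exactly. Their poses are not given: they have to be found in the camera images.
- scraper: Loose long-reach oven scraper, 0.25 to 0.4 kg, lying flat on its two collars, 269 mm long retracted. Origin: underside below the middle of the barrel; x along the tool towards the handle, z up. Along x: steel blade (70 mm wide) -126 to -82 mm; grey barrel -60 to 60 mm; black handle 61 to 143 mm (24 mm high, last 8 mm an end knob 34x30 mm), locked to the barrel until the button is in.
- scraper_mid (a point): Centre of the barrel, 15 mm above the scraper's origin, same axes. The barrel is 24 mm wide (y) and 22 mm high; black collars 34 mm wide and 30 mm high sit on it at x = -58 to -48 mm and 48 to 58 mm, so the bare barrel between them is 96 mm long. Good place to pick the scraper up.
- handle_grip (a point): Point on the axis in the handle, level with the middle of the red button: 100 mm from scraper_mid along x when retracted, 200 mm fully extended; moves with the handle, same axes as the scraper. The handle is 26 mm wide here plus 5 mm of button on its +y side: the fingers pinch along y, one on the button, one on the flat -y side.
- clip: Grey spring clip with blue jaws, fixed to the counter; base 116x62x10 mm, 80 mm tall. Origin: underside centre; x along the tool it takes (lay the scraper with its handle towards the clip's +x), z up. Two saddles, 12 mm long, at x = -36 and 36 mm, each with a jaw arm on either side. In the 60 mm between the saddles fingers can hold the barrel; nothing there is higher than 20 mm.
- clip_seat (a point): Where scraper_mid lies when seated: 46 mm above the clip's origin, same axes. The scraper's collars then straddle the two saddles with 6 mm of play at each end, and the collar on the blade side takes the pull. The barrel rests on the saddle floors 35 mm above the counter, between cheeks 27.5 mm apart.
- jaw_left (a joint): Opening of the jaw on the clip's +y side, rad: 0 shut (sprung), about 0.07 as the barrel passes, at most 0.4. The jaws' inner faces narrow from about 38 mm apart at the top (77 mm above the counter) to 18 mm at 62 mm: pressing the barrel down with about 5 to 20 N spreads them, and they snap over its upper edges.
- jaw_right (a joint): The same for the jaw on the clip's -y side.
- button (a joint): Red lock button (26x15 mm, on the handle's +y side), m: 0 out, 0.004 fully in; it needs 3 to 5 N. Pressed in by 0.003 or more it unlocks the handle.
- upper_tube (a joint): Travel of the handle out of the lower tube along +x, m: 0 in, 0.05 fully out = the first stop. Return spring and drag, 3 to 5 N; it comes out first.
- lower_tube (a joint): Travel of the lower tube out of the barrel along +x, m: 0 in, 0.05 fully out. It follows after the first stop when pulled harder, with 7 to 9 N; both at 0.05 = the second stop, a hard end. Both spring back when the handle is let go.
- flour_shaker: Bystander, loose: white-grey metal flour shaker, 61 mm across, 84 mm tall; origin: underside centre.
- tape_roll: Bystander, loose: roll of tan tape lying flat, 104 mm across, 25 mm tall; origin: underside centre.
- sweet_cup: Bystander, loose: shallow fluted yellow cup with a green rim, holding a sweet, 75 mm across, 33 mm tall; origin: underside centre.

How it is judged:
By the outcome, as a careful person would: the job done as asked, in the order asked, and still so for the second after the job is handed in, while the arm keeps its last pose, push and grip.
It also fails if it takes over 48 s, if anything falls off the work surface, if the arm or the gripper's body presses on something with over 40 N, if the wrist force passes 120 N, or if a joint passes its speed limit or range.

## Working session

There is one attempt and no reset: what is moved stays moved. The work goes in short steps, Python scripts to look and compute and a tool call to move; the robot and the scene stay as the last step left them, time stands still between calls to the robot, and variables do not carry over. Pictures are saved under pics/ and viewed, at most 10 in all, crops included, and the job is handed in when it is done.

Besides the shell and the picture viewer there is one more tool, called after ">>>" as a command line: name --argument value ..., lists and objects as JSON in quotes. apply_moves: Moves the arm, as the interface text tells. Its arguments: {"type":"object","properties":{"motion":{"type":"array"},"grip_force":{"type":"number"}},"required":["motion"]}

```bash
mkdir -p pics
cat > h.py <<'E'
from cell import robot
import numpy as np, cv2
def grab(n,save=None):
    f=robot.grab_frame(n)
    if save: cv2.imwrite('pics/'+save,cv2.cvtColor(f['img'],cv2.COLOR_RGB2BGR))
    return f
def ray(f,px,z):
    R=cv2.Rodrigues(np.array(f['rvec'],float))[0]; t=np.array(f['tvec'],float).ravel()
    c=-R.T@t; d=R.T@np.linalg.inv(np.array(f['mtx']))@np.array([px[0],px[1],1.])
    return c+d*(z-c[2])/d[2]
def proj(f,p):
    return cv2.projectPoints(np.array(p,float).reshape(-1,3),np.array(f['rvec'],float),np.array(f['tvec'],float),np.array(f['mtx'],float),None)[0].reshape(-1,2)
E
python3 - <<'E'
from h import *
a=grab('top','t0.png');b=grab('side','s0.png')
for f in (a,b):
    R=cv2.Rodrigues(np.array(f['rvec'],float))[0]; print(-R.T@np.array(f['tvec']).ravel(), f['mtx'])
print(robot.sense(), robot.tips_ahead)
E
```

```text
[ 0.43824104 -0.03112848  1.18083352] [[450.46049219   0.         284.58363489]
 [  0.         450.46049219 208.3386613 ]
 [  0.           0.           1.        ]]
[0.27322996 0.79743639 0.46591969] [[430.33567301   0.         281.30020566]
 [  0.         430.33567301 200.14296607]
 [  0.           0.           1.        ]]
{'time_s': 0.1, 'joints': array([-1.36240434e+00,  1.31080250e-01,  1.48917477e+00, -3.13336096e-05,
        1.52300371e+00, -8.54180359e-02]), 'qd': array([ 0.00083994, -0.00218916, -0.00291559, -0.00014191,  0.00046354,
       -0.00096034]), 'joint_torque': array([ 1.92603453e-03, -5.61342108e+01, -4.93097270e+01,  7.71171483e-02,
        2.91712809e-02, -4.33390812e-05]), 'tool_pos': array([ 0.17364399, -0.57374195,  0.19449319]), 'ee_rot': array([-3.10611062e+00, -4.59616724e-01,  2.09771066e-04]), 'wrist_force': array([ 0.58737715, -0.56735488, -0.06892948]), 'moment': array([ 0.00141604,  0.01289088, -0.07213635]), 'grip_force': 0.0, 'finger_gap': 0.09312413432240083} 0.011
```

View pics/t0.png

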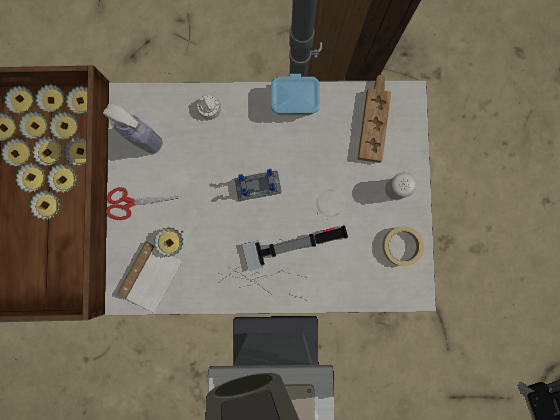

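View pics/s0.png

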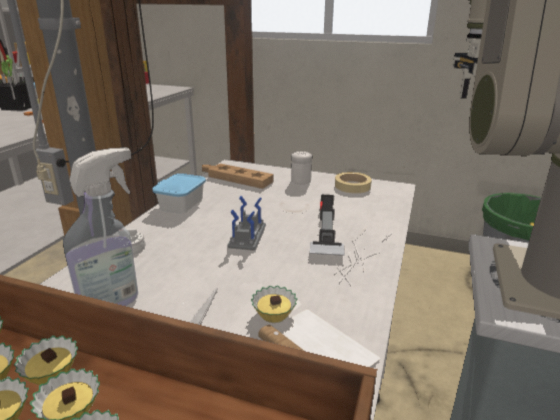

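Top view: the scraper runs from its blade at (250,255) to its handle at (345,233). The clip is at (258,185), the tape roll at (404,246), the shaker at (402,185) and the cup at (170,241). Next I zoom in on the work area.

Run:
```python
from h import *
f=grab('top');g=grab('side')
a=cv2.resize(f['img'][160:275,210:370],None,fx=5,fy=5,interpolation=cv2.INTER_CUBIC)
cv2.imwrite('pics/t1.png',a[...,::-1])
b=cv2.resize(g['img'][180:270,220:355],None,fx=5.5,fy=5.5,interpolation=cv2.INTER_CUBIC)
cv2.imwrite('pics/s1.png',b[...,::-1])
```

```text
(no output)
```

View pics/t1.png

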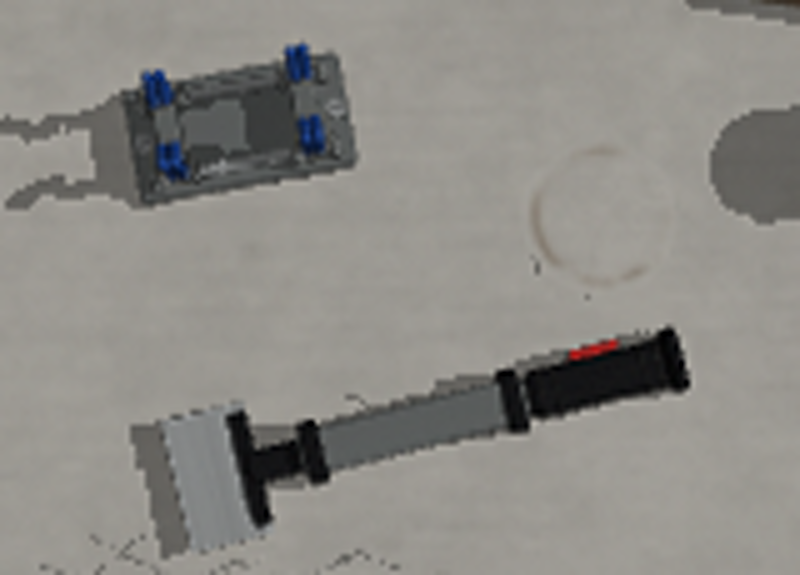

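View pics/s1.png

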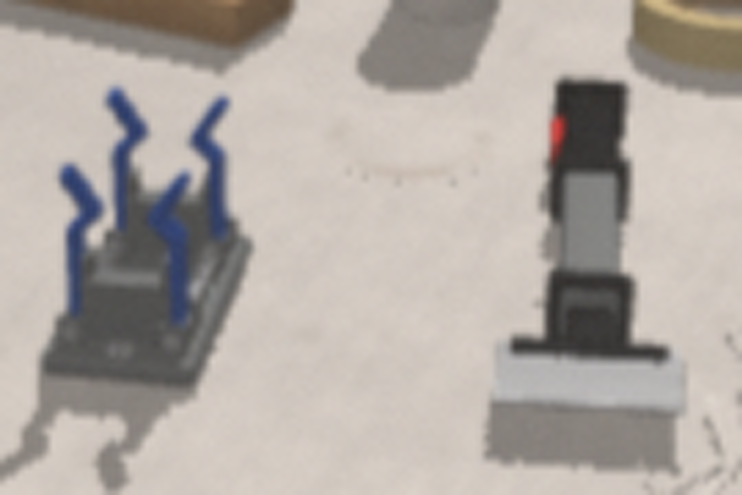

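The crop shows all four blue jaws, the scraper's collars at crop (313,452) and (512,400), and the red button on its +x-world side. The scraper already points roughly the same way as the clip. Now I compute positions.

```bash
cat >> h.py <<'E'
def blobs(f,m,mina=6):
    n,l,s,c=cv2.connectedComponentsWithStats(m.astype(np.uint8)); return [(s[i,4],c[i]) for i in range(1,n) if s[i,4]>=mina]
E
python3 - <<'E'
from h import *
f=grab('top');g=grab('side')
for n,F in(('top',f),('side',g)):
    i=F['img'].astype(int); m=(i[...,2]>i[...,0]+45)&(i[...,2]>i[...,1]+30)
    w=np.zeros_like(m); 
    if n=='top': w[160:210,225:290]=1
    else: w[190:245,222:270]=1
    print(n,[(a,c.round(1)) for a,c in blobs(F,m&w)])
cv=lambda u,v:((u+.5)/5-.5+210,(v+.5)/5-.5+160)
P=lambda u,v,z:ray(f,cv(u,v),z)
c1,c2=P(313,452,.03),P(512,400,.03); e=P(674,359,.032)
print('collars',c1,c2,np.linalg.norm(c2-c1),'mid',(c1+c2)/2,'yaw',np.degrees(np.arctan2(*(c2-c1)[1::-1])),'knob',e, np.linalg.norm(e-(c1+c2)/2))
B=[P(*p,.01) for p in((122,93),(340,53),(357,163),(143,207))]
print('base',np.mean(B,0),'yaws',[np.degrees(np.arctan2(*(B[b]-B[a])[1::-1])) for a,b in((0,1),(3,2))],np.linalg.norm(B[1]-B[0]),np.linalg.norm(B[2]-B[1]))
J=[P(*p,.07) for p in((157,88),(298,63),(312,134),(172,160))]
print('jaws',np.mean(J,0),[np.degrees(np.arctan2(*(J[b]-J[a])[1::-1])) for a,b in((0,1),(3,2))],[np.linalg.norm(J[1]-J[0]),np.linalg.norm(J[2]-J[1])])
# side checks
h=g['img'];
print('side proj clip base mid/collar mid', proj(g,[np.mean(B,0)]),proj(g,[(c1+c2)/2]))
for n,c,z in(('shaker',(403,184),.084),('tape',(404,246),.025)): print(n,ray(f,c,z))
E
```

```text
top [(np.int32(26), array([269.3, 172. ])), (np.int32(27), array([241.1, 176.9])), (np.int32(26), array([272., 186.])), (np.int32(25), array([243.9, 191.4]))]
side [(np.int32(24), array([242.3, 202. ])), (np.int32(32), array([258.2, 208.8])), (np.int32(41), array([234. , 217.2])), (np.int32(55), array([250.8, 223. ]))]
collars [ 0.44597221 -0.00864017  0.03      ] [ 0.47128902 -0.1103637   0.03      ] 0.10482660722632331 mid [ 0.45863062 -0.05950194  0.03      ] yaw -76.02424444338527 knob [ 0.49123643 -0.19332035  0.032     ] 0.13774798142289446
base [0.61539446 0.02834534 0.01      ] yaws [np.float64(-80.0074596111819), np.float64(-78.85024484692276)] 0.1164927910403895 0.059113365746369995
jaws [0.61522796 0.0281526  0.07      ] [np.float64(-80.35642652343867), np.float64(-79.93213940239413)] [np.float64(0.0713960470548488), np.float64(0.03649529195517454)]
side proj clip base mid/collar mid [[248.88006996 232.64584964]] [[327.97738784 218.93025785]]
shaker [ 0.60411966 -0.33338589  0.084     ]
tape [ 0.45254968 -0.34629551  0.025     ]
```

>>> apply_moves --motion '[{"spin":-8.5},{"spin":-8.5},{"spin":-8.5},{"spin":-8.5},{"spin":-8.5},{"spin":-8.5},{"spin":-8.5},{"spin":-8.5},{"spin":-8.5},{"spin":-8.5},{"spin":-2.2},{"grip":1}]'

```text
$.motion[0]: bad value
```

```bash
cat >> h.py <<'E'
def to(p,yaw):
    "shift in tool axes to world point p, and spin for tool x at yaw deg"
    s=robot.sense(); R=cv2.Rodrigues(s['ee_rot'])[0]
    y=np.degrees(np.arctan2(R[1,0],R[0,0]))
    print('t',s['time_s'],'pos',s['tool_pos'].round(4),'yaw',y.round(2),'tilt',R[:,2].round(3),'d',(R.T@(np.array(p)-s['tool_pos'])).round(4),'spin',round(-(yaw-y),2),'gap',round(s['finger_gap'],4),'gf',s['grip_force'],'F',s['wrist_force'].round(1))
E
python3 -c "
from h import *
to((.4586,-.0595,.15),104)"
```

```text
t 0.3 pos [ 0.1737 -0.5741  0.1951] yaw 16.83 tilt [-0.     0.001 -1.   ] d [ 0.4217 -0.41    0.0454] spin -87.17 gap 0.0932 gf 0.0 F [-0.6 -0.3  0.2]
```

>>> apply_moves --motion '[{"grip":1,"x":0,"y":0,"z":0,"spin":-8.5},{"grip":1,"x":0,"y":0,"z":0,"spin":-8.5},{"grip":1,"x":0,"y":0,"z":0,"spin":-8.5},{"grip":1,"x":0,"y":0,"z":0,"spin":-8.5},{"grip":1,"x":0,"y":0,"z":0,"spin":-8.5},{"grip":1,"x":0,"y":0,"z":0,"spin":-8.5},{"grip":1,"x":0,"y":0,"z":0,"spin":-8.5},{"grip":1,"x":0,"y":0,"z":0,"spin":-8.5},{"grip":1,"x":0,"y":0,"z":0,"spin":-8.5},{"grip":1,"x":0,"y":0,"z":0,"spin":-8.5},{"grip":1,"x":0,"y":0,"z":0,"spin":-2.2}]'

```text
time_s: 1.4
tool_pos: [0.1738, -0.5742, 0.1953]
ee_rot: [-1.926, -2.481, -0.0]
wrist_force: [-1.1, 0.1, -0.1]
finger_gap: 0.0931
grip_force: 0.0
```

```bash
python3 -c "
from h import *
to((.4586,-.0595,.15),104)"
```

```text
t 1.4 pos [ 0.1738 -0.5742  0.1953] yaw 104.35 tilt [-0.  0. -1.] d [0.428  0.4035 0.0454] spin 0.35 gap 0.0931 gf 0.0 F [-1.1  0.1 -0.1]
```

>>> apply_moves --motion '[{"grip":1,"x":0.0356,"y":0.0336,"z":0,"spin":0.3},{"grip":1,"x":0.0356,"y":0.0336,"z":0,"spin":0},{"grip":1,"x":0.0356,"y":0.0336,"z":0,"spin":0},{"grip":1,"x":0.0356,"y":0.0336,"z":0,"spin":0},{"grip":1,"x":0.0356,"y":0.0336,"z":0,"spin":0},{"grip":1,"x":0.0356,"y":0.0336,"z":0,"spin":0},{"grip":1,"x":0.0356,"y":0.0336,"z":0,"spin":0},{"grip":1,"x":0.0356,"y":0.0336,"z":0,"spin":0},{"grip":1,"x":0.0356,"y":0.0336,"z":0,"spin":0},{"grip":1,"x":0.0356,"y":0.0336,"z":0,"spin":0},{"grip":1,"x":0.0356,"y":0.0336,"z":0,"spin":0},{"grip":1,"x":0.0356,"y":0.0336,"z":0,"spin":0}]'

```text
time_s: 2.6
tool_pos: [0.4645, -0.0615, 0.1958]
ee_rot: [1.939, 2.47, 0.001]
wrist_force: [0.5, -0.8, 0.6]
finger_gap: 0.093
grip_force: 0.0
```

```bash
python3 -c "
from h import *
to((.4586,-.0595,.014),104)"
```

```text
t 2.6 pos [ 0.4645 -0.0615  0.1958] yaw 103.74 tilt [ 0.001 -0.    -1.   ] d [ 0.0034 -0.0055  0.1818] spin -0.26 gap 0.093 gf 0.0 F [ 0.5 -0.8  0.6]
```

>>> apply_moves --motion '[{"grip":1,"x":0,"y":0,"z":0.04,"spin":0},{"grip":1,"x":0,"y":0,"z":0.04,"spin":0},{"grip":1,"x":0,"y":0,"z":0.03,"spin":0},{"grip":1,"x":0,"y":0,"z":0,"spin":0},{"grip":1,"x":0,"y":0,"z":0,"spin":0}]'

```text
time_s: 3.1
tool_pos: [0.4636, -0.0634, 0.0859]
ee_rot: [-1.939, -2.47, 0.001]
wrist_force: [0.3, -0.0, 1.3]
finger_gap: 0.0929
grip_force: 0.0
```

```bash
python3 -c "
from h import *
to((.4586,-.0595,.014),104)
f=grab('top');g=grab('side')
a=cv2.resize(f['img'][200:275,210:370],None,fx=5,fy=5);b=cv2.resize(g['img'][170:290,220:420],None,fx=3,fy=3)
cv2.imwrite('pics/c.png',a[...,::-1]);cv2.imwrite('pics/d.png',b[...,::-1])"
```

```text
t 3.1 pos [ 0.4636 -0.0634  0.0859] yaw 103.73 tilt [-0.001  0.    -1.   ] d [ 0.005  -0.0039  0.0719] spin -0.27 gap 0.0929 gf 0.0 F [ 0.3 -0.   1.3]
```

View pics/d.png

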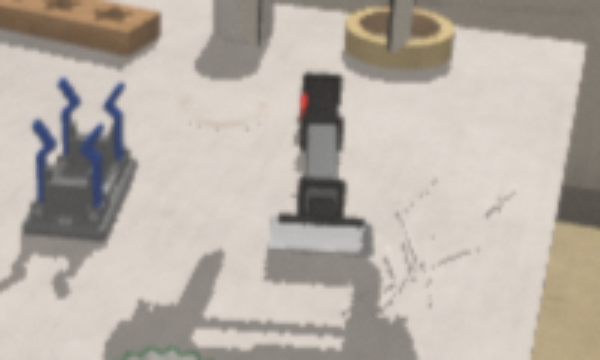

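The two fingers straddle the barrel at crop columns 260 and 400, and the barrel is at 322. I correct by a few mm, descend and close.

>>> apply_moves --motion '[{"grip":1,"x":0.005,"y":-0.004,"z":0.02,"spin":-0.3},{"grip":1,"x":0,"y":0,"z":0.03,"spin":0},{"grip":1,"x":0,"y":0,"z":0.022,"spin":0},{"grip":1,"x":0,"y":0,"z":0,"spin":0},{"grip":0,"x":0,"y":0,"z":0,"spin":0},{"grip":0,"x":0,"y":0,"z":0,"spin":0},{"grip":0,"x":0,"y":0,"z":0,"spin":0},{"grip":0,"x":0,"y":0,"z":0,"spin":0},{"grip":0,"x":0,"y":0,"z":0,"spin":0},{"grip":0,"x":0,"y":0,"z":0,"spin":0}]' --grip_force 45

```text
time_s: 4.2
tool_pos: [0.4589, -0.0596, 0.0137]
ee_rot: [1.933, 2.476, 0.0]
wrist_force: [-0.5, -0.2, -0.3]
finger_gap: 0.0499
grip_force: 0.0
```

```bash
python3 -c "
from h import *
to((.4586,-.0595,.014),104)"
```

```text
t 4.2 pos [ 0.4589 -0.0596  0.0137] yaw 104.04 tilt [ 0. -0. -1.] d [ 0.0001 -0.0003 -0.0003] spin 0.04 gap 0.0499 gf 0.0 F [-0.5 -0.2 -0.3]
```

>>> apply_moves --motion '[{"grip":0,"x":0,"y":0,"z":0,"spin":0},{"grip":0,"x":0,"y":0,"z":0,"spin":0},{"grip":0,"x":0,"y":0,"z":0,"spin":0},{"grip":0,"x":0,"y":0,"z":0,"spin":0},{"grip":0,"x":0,"y":0,"z":0,"spin":0},{"grip":0,"x":0,"y":0,"z":0,"spin":0}]'

```text
time_s: 4.8
tool_pos: [0.4587, -0.0595, 0.0134]
ee_rot: [-1.933, -2.476, 0.0]
wrist_force: [-0.1, 0.2, -0.4]
finger_gap: 0.0024
grip_force: 0.0
```

```bash
python3 -c "
from h import *
to((.4586,-.0595,.014),104)
f=grab('top');g=grab('side')
a=cv2.resize(f['img'][170:275,210:370],None,fx=4,fy=4);b=cv2.resize(g['img'][150:290,200:420],None,fx=2.9,fy=2.9)
print(a.shape,b.shape)
o=np.zeros((600,800,3),np.uint8);
b=cv2.resize(g['img'][170:290,220:400],None,fx=4,fy=4)
cv2.imwrite('pics/e.png',b[...,::-1]);cv2.imwrite('pics/e2.png',a[...,::-1])"
```

```text
t 4.8 pos [ 0.4587 -0.0595  0.0134] yaw 104.03 tilt [-0.  0. -1.] d [ 0.0001 -0.0001 -0.0006] spin 0.03 gap 0.0024 gf 0.0 F [-0.1  0.2 -0.4]
(420, 640, 3) (406, 638, 3)
```

View pics/e.png

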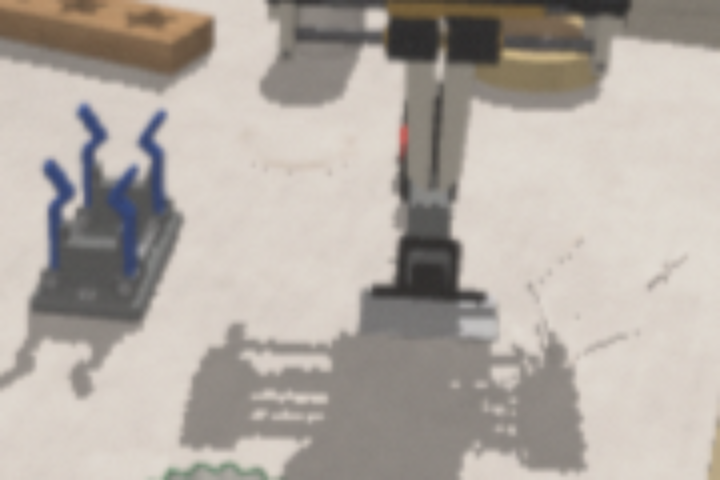

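```bash
python3 -c "
from h import *
f=grab('top');g=grab('side')
for z in(.0024,.015,.026,.04): print(z,(proj(g,[(.4587,-.0595,z)])-[220,170])*4, (proj(f,[(.4587,-.0595,z)])-[210,170])*4)"
```

```text
0.0024 [[429.2144169  238.89568032]] [[327.47929578 299.82606114]]
0.015 [[430.38235214 219.30111504]] [[327.94518614 299.48084872]]
0.026 [[431.41208999 202.02510099]] [[328.36021134 299.17332604]]
0.04 [[432.7365152 179.8050879]] [[328.89997736 298.77337372]]
```

View pics/e2.png

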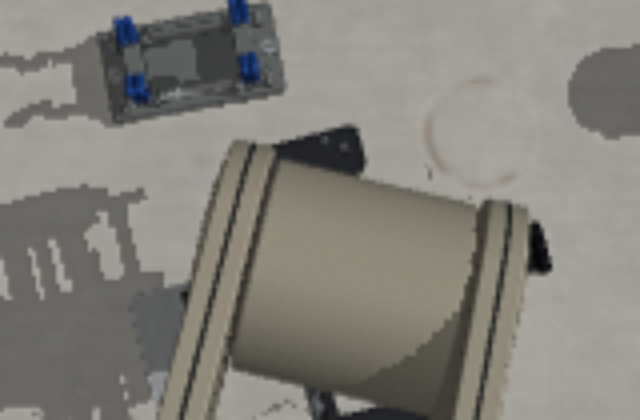

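```bash
python3 -c "
from h import *
g=grab('side'); print(robot.tips_ahead, [a for a in dir(robot) if a[0]!='_'])
t=np.array([np.cos(np.radians(13.7)),np.sin(np.radians(13.7)),0])
for z in(.06,.075,.09,.1):
  print(z,[(proj(g,[np.array([.4636,-.0634,z])+s*t*.055])-[220,170])[0]*3 for s in(1,-1)])
s=robot.sense();print(s['tool_pos'],s['joints'],s['joint_torque'],s['wrist_force'],s['finger_gap'],s['time_s'])
b=cv2.resize(g['img'][180:245,290:355],None,fx=9,fy=9,interpolation=cv2.INTER_CUBIC)
cv2.imwrite('pics/g.png',b[...,::-1])"
```

```text
0.011 ['PlanningError', 'grab_frame', 'hand_in', 'sense', 'tips_ahead']
0.06 [array([247.30578886, 104.01616025]), array([395.0805687 , 111.33753562])]
0.075 [array([247.88942196,  85.7703193 ]), array([396.62101529,  92.95670295])]
0.09 [array([248.48054033,  67.29046978]), array([398.18141705,  74.3377623 ])]
0.1 [array([248.87884915,  54.83833266]), array([399.23296341,  61.79055828])]
[ 0.45872621 -0.05953729  0.01342929] [-2.39980225e-01 -7.05493764e-02  2.04125117e+00  1.37199936e-06
  1.17089878e+00 -4.84933403e-01] [-1.51583958e-03 -3.97740269e+01 -4.34378314e+01  5.72015333e-02
  5.07416495e-02 -5.12234590e-05] [-0.60302038  0.42139367 -0.71985265] 0.0006904643801740219 5.05
```

View pics/g.png

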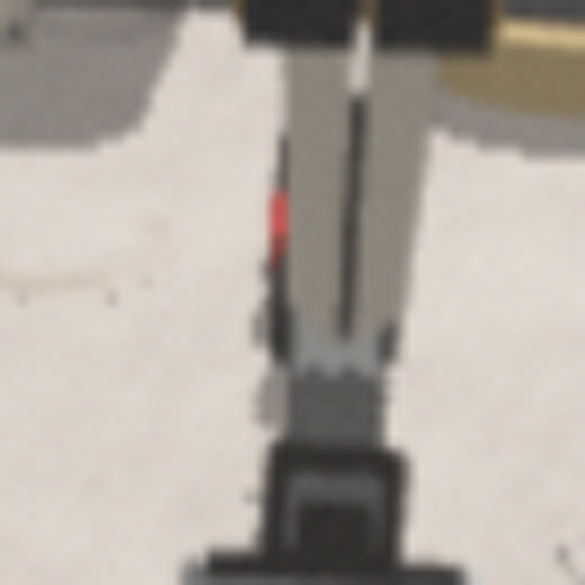

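The close-up shows the closed fingertips at about (328,218) in the full image. That puts them about 7 mm above the barrel, so the real tips sit about 30 mm higher than the reported TCP plus tips_ahead implies. I'll check this by a gentle touch on the barrel top, which is at a known 26 mm.

>>> apply_moves --motion '[{"grip":0,"x":0,"y":0,"z":0.002,"spin":0},{"grip":0,"x":0,"y":0,"z":0.001,"spin":0},{"grip":0,"x":0,"y":0,"z":0,"spin":0}]' --grip_force 20

```text
time_s: 5.35
tool_pos: [0.4585, -0.0595, 0.0101]
ee_rot: [-1.933, -2.476, 0.0]
wrist_force: [-0.4, 0.6, 0.1]
finger_gap: 0.0002
grip_force: 0.0
```

>>> apply_moves --motion '[{"grip":0,"x":0,"y":0,"z":0.001,"spin":0},{"grip":0,"x":0,"y":0,"z":0.001,"spin":0},{"grip":0,"x":0,"y":0,"z":0,"spin":0}]'

```text
time_s: 5.65
tool_pos: [0.4586, -0.0595, 0.0083]
ee_rot: [-1.933, -2.476, 0.0]
wrist_force: [0.1, -0.6, 0.4]
finger_gap: 0.0003
grip_force: 0.0
```

>>> apply_moves --motion '[{"grip":0,"x":0,"y":0,"z":0.001,"spin":0},{"grip":0,"x":0,"y":0,"z":0.001,"spin":0},{"grip":0,"x":0,"y":0,"z":0,"spin":0}]'

```text
time_s: 5.95
tool_pos: [0.4586, -0.0595, 0.0063]
ee_rot: [-1.933, -2.476, 0.0]
wrist_force: [0.2, 0.3, 0.8]
finger_gap: 0.0004
grip_force: 0.0
```

>>> apply_moves --motion '[{"grip":0,"x":0,"y":0,"z":0.001,"spin":0},{"grip":0,"x":0,"y":0,"z":0.001,"spin":0},{"grip":0,"x":0,"y":0,"z":0,"spin":0}]'

```text
time_s: 6.25
tool_pos: [0.4586, -0.0595, 0.0043]
ee_rot: [-1.933, -2.476, 0.0]
wrist_force: [-0.0, -1.4, 0.5]
finger_gap: 0.0002
grip_force: 0.0
```

>>> apply_moves --motion '[{"grip":0,"x":0,"y":0,"z":0.001,"spin":0},{"grip":0,"x":0,"y":0,"z":0.001,"spin":0},{"grip":0,"x":0,"y":0,"z":0,"spin":0}]'

```text
time_s: 6.55
tool_pos: [0.4589, -0.0596, 0.0031]
ee_rot: [-1.933, -2.476, 0.0]
wrist_force: [-3.7, 1.2, 7.7]
finger_gap: 0.0004
grip_force: 3.9
```

```bash
python3 -c "
from h import *
g=grab('side');to((.4586,-.0595,.014),104)
b=cv2.resize(g['img'][180:245,290:355],None,fx=9,fy=9,interpolation=cv2.INTER_CUBIC)
cv2.imwrite('pics/k.png',b[...,::-1])
i=g['img'].astype(int)
print(i[208:230,321:338].sum(2)//3)
print('R-B');print((i[...,0]-i[...,2])[208:230,321:338])"
```

```text
t 6.6 pos [ 0.4589 -0.0596  0.003 ] yaw 104.04 tilt [-0. -0. -1.] d [ 0.0001 -0.0002 -0.011 ] spin 0.04 gap 0.0005 gf 3.7802663439254047 F [-3.   1.   7.9]
[[101 129 133 132 132 130 118  74  91 127 132 132 133 132 150 192 212]
 [ 95 128 132 131 132 129 117  69  93 127 131 131 132 133 154 195 212]
 [ 88 129 131 131 132 131 118  72  98 129 130 132 131 134 160 208 213]
 [ 87 127 132 131 132 128 117  74  97 128 134 133 134 137 163 210 214]
 [ 86 129 132 132 131 130 111  72  99 128 132 130 131 140 167 209 213]
 [ 86 129 131 132 131 128 102  74 103 130 130 133 131 140 173 209 214]
 [ 84 128 132 131 130 126 100  77 111 129 130 132 135 146 183 210 213]
 [ 87 129 133 132 130 125 101  77 112 129 131 132 134 151 191 212 214]
 [ 85 126 132 132 133 127 100  77 112 132 131 132 134 155 201 212 214]
 [ 81 127 132 131 131 124  97  79 117 130 131 133 137 162 212 214 215]
 [ 73 118 130 131 131 123  88  84 125 129 131 133 138 169 209 211 213]
 [ 73 100 120 128 130 122  88  87 127 132 130 130 137 175 207 209 209]
 [ 95  91 103 121 129 121  84  85 126 131 126 129 155 188 207 206 207]
 [121  89  90 103 119
[... 1111 characters left out ...]
 9 15 16 15 15 14  9  9 13 16 15 15 15 16 16 15 15]
 [ 8 12 15 14 14 13  9 11 14 16 15 15 15 17 18 15 16]
 [ 5  9 13 15 16 14  8  9 15 16 16 14 15 17 18 18 16]
 [ 7  4  7 14 15 13  7  8 14 16 14 13 14 16 17 18 17]
 [10  3  3  7 11 12  6  8 13 12 10  9 16 19 16 17 19]
 [10  3  1  4  7  7  3  6  8  5  4  9 15 17 17 17 17]
 [ 8  3  1  1  4  4  3  4  2  3  4  9 15 17 17 17 18]
 [ 9  4  2  2  3  2  3  1  2  2  2  7 15 17 17 17 18]
 [10  2  2  3  2  2  3  1  2  2  1 11 17 16 16 17 17]
 [10  4  2  3  3  3  2  3  1  1  3 11 18 18 18 16 18]
 [ 8  3  3  1  3  3  2  3  3  2  2 11 20 18 18 16 17]
 [ 8  4  3  3  4  4  2  3  3  3  3 10 18 18 17 16 16]
 [ 5  2  2  2  2  2  3  3  1  2  4  9 14 17 18 16 17]]
```

Contact came at tool z = 0.0033 with the barrel top at 0.026, so the true tip height is tool z + 0.0227. Retrying with that corrected offset.

>>> apply_moves --motion '[{"grip":0,"x":0,"y":0,"z":-0.012,"spin":0},{"grip":0.65,"x":0,"y":0,"z":0,"spin":0},{"grip":0.65,"x":0,"y":0,"z":0,"spin":0},{"grip":0.65,"x":0,"y":0,"z":0,"spin":0},{"grip":0.65,"x":0,"y":0,"z":0,"spin":0},{"grip":0.65,"x":0,"y":0,"z":0,"spin":0},{"grip":0.65,"x":0,"y":0,"z":0,"spin":0},{"grip":0.65,"x":0,"y":0,"z":0,"spin":0},{"grip":0.65,"x":0,"y":0,"z":0,"spin":0},{"grip":0.65,"x":0,"y":0,"z":0.015,"spin":0},{"grip":0.65,"x":0,"y":0,"z":0.01,"spin":0},{"grip":0.65,"x":0,"y":0,"z":0.004,"spin":0}]' --grip_force 45

```text
time_s: 7.8
tool_pos: [0.4576, -0.0593, -0.0159]
ee_rot: [-1.932, -2.475, 0.001]
wrist_force: [0.0, 0.1, -0.2]
finger_gap: 0.0605
grip_force: 0.0
```

>>> apply_moves --motion '[{"grip":0.65,"x":0,"y":0,"z":0.002,"spin":0},{"grip":0.65,"x":0,"y":0,"z":0,"spin":0}]'

```text
time_s: 8.0
tool_pos: [0.4586, -0.0595, -0.0167]
ee_rot: [-1.933, -2.476, 0.0]
wrist_force: [0.6, 0.5, 0.4]
finger_gap: 0.0603
grip_force: 0.0
```

Tips are at about 6 mm with no contact. Closing.

>>> apply_moves --motion '[{"grip":0,"x":0,"y":0,"z":0.001,"spin":0},{"grip":0,"x":0,"y":0,"z":0,"spin":0},{"grip":0,"x":0,"y":0,"z":0,"spin":0},{"grip":0,"x":0,"y":0,"z":0,"spin":0},{"grip":0,"x":0,"y":0,"z":0,"spin":0},{"grip":0,"x":0,"y":0,"z":0,"spin":0},{"grip":0,"x":0,"y":0,"z":0,"spin":0},{"grip":0,"x":0,"y":0,"z":0,"spin":0}]' --grip_force 45

```text
time_s: 8.8
tool_pos: [0.4589, -0.0596, -0.0174]
ee_rot: [1.933, 2.476, 0.0]
wrist_force: [0.8, 0.2, 1.7]
finger_gap: 0.0235
grip_force: 45.0
```

```bash
python3 -c "
from h import *
to((.6153,.0283,.1),100)"
```

```text
t 8.8 pos [ 0.4589 -0.0596 -0.0174] yaw 104.04 tilt [ 0. -0. -1.] d [ 0.0473  0.173  -0.1174] spin 4.04 gap 0.0235 gf 45.001142621040344 F [0.8 0.2 1.7]
```

>>> apply_moves --motion '[{"grip":0,"x":0,"y":0,"z":-0.015,"spin":0},{"grip":0,"x":0,"y":0,"z":-0.03,"spin":0},{"grip":0,"x":0,"y":0,"z":-0.03,"spin":0},{"grip":0,"x":0,"y":0,"z":-0.03,"spin":0},{"grip":0,"x":0.008,"y":0.029,"z":0,"spin":0},{"grip":0,"x":0.008,"y":0.029,"z":0,"spin":0},{"grip":0,"x":0.008,"y":0.029,"z":0,"spin":0},{"grip":0,"x":0.008,"y":0.029,"z":0,"spin":0},{"grip":0,"x":0.008,"y":0.029,"z":0,"spin":0},{"grip":0,"x":0.008,"y":0.029,"z":0,"spin":0},{"grip":0,"x":0,"y":0,"z":0,"spin":4},{"grip":0,"x":0,"y":0,"z":0,"spin":0}]'

```text
time_s: 10.0
tool_pos: [0.6154, 0.0297, 0.086]
ee_rot: [-2.018, -2.405, 0.003]
wrist_force: [-0.4, 0.1, -2.1]
finger_gap: 0.0234
grip_force: 45.0
```

```bash
python3 -c "
from h import *
to((.6153,.0283,.0136),100)
g=grab('side');f=grab('top')
b=cv2.resize(g['img'][130:270,200:340],None,fx=4.25,fy=4.25,interpolation=cv2.INTER_CUBIC)
cv2.imwrite('pics/m.png',b[...,::-1])"
```

```text
t 10.0 pos [0.6154 0.0297 0.086 ] yaw 100.01 tilt [-0.003  0.    -1.   ] d [-0.0014 -0.0001  0.0724] spin 0.01 gap 0.0234 gf 44.99989092350006 F [-0.4  0.1 -2.1]
```

View pics/m.png

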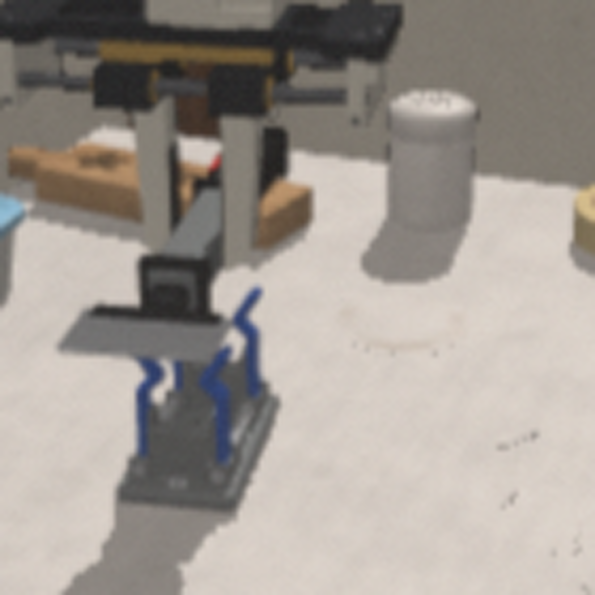

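The scraper hangs level above the clip, handle pointing away, with its collar at crop (175,285) over the jaws. Lowering in steps.

>>> apply_moves --motion '[{"grip":0,"x":-0.001,"y":0,"z":0.01,"spin":0},{"grip":0,"x":0,"y":0,"z":0.01,"spin":0},{"grip":0,"x":0,"y":0,"z":0.01,"spin":0},{"grip":0,"x":0,"y":0,"z":0.004,"spin":0},{"grip":0,"x":0,"y":0,"z":0.004,"spin":0},{"grip":0,"x":0,"y":0,"z":0,"spin":0}]'

```text
time_s: 10.7
tool_pos: [0.6161, 0.0282, 0.0491]
ee_rot: [-2.019, -2.407, -0.0]
wrist_force: [0.3, -0.2, -3.2]
finger_gap: 0.0238
grip_force: 45.0
```

>>> apply_moves --motion '[{"grip":0,"x":0,"y":0,"z":0.004,"spin":0},{"grip":0,"x":0,"y":0,"z":0.004,"spin":0},{"grip":0,"x":0,"y":0,"z":0,"spin":0}]'

```text
time_s: 11.0
tool_pos: [0.6172, 0.0282, 0.0424]
ee_rot: [2.017, 2.406, 0.002]
wrist_force: [1.1, -1.0, 2.7]
finger_gap: 0.0239
grip_force: 45.0
```

>>> apply_moves --motion '[{"grip":0,"x":0,"y":0,"z":0.003,"spin":0},{"grip":0,"x":0,"y":0,"z":0.003,"spin":0},{"grip":0,"x":0,"y":0,"z":0,"spin":0}]'

```text
time_s: 11.3
tool_pos: [0.6152, 0.0283, 0.0341]
ee_rot: [-2.018, -2.406, 0.002]
wrist_force: [2.6, 1.4, -4.3]
finger_gap: 0.0236
grip_force: 45.0
```

>>> apply_moves --motion '[{"grip":0,"x":0,"y":0,"z":0.004,"spin":0},{"grip":0,"x":0,"y":0,"z":0.004,"spin":0},{"grip":0,"x":0,"y":0,"z":0,"spin":0}]'

```text
time_s: 11.6
tool_pos: [0.6152, 0.0283, 0.0261]
ee_rot: [-2.018, -2.406, 0.002]
wrist_force: [2.0, 0.2, -4.5]
finger_gap: 0.0237
grip_force: 45.0
```

>>> apply_moves --motion '[{"grip":0,"x":0,"y":0,"z":0.004,"spin":0},{"grip":0,"x":0,"y":0,"z":0.004,"spin":0},{"grip":0,"x":0,"y":0,"z":0,"spin":0}]'

```text
time_s: 11.9
tool_pos: [0.6166, 0.0283, 0.019]
ee_rot: [2.018, 2.407, 0.001]
wrist_force: [5.6, 1.1, -5.6]
finger_gap: 0.0237
grip_force: 45.0
```

>>> apply_moves --motion '[{"grip":0,"x":0,"y":0,"z":0.003,"spin":0},{"grip":0,"x":0,"y":0,"z":0,"spin":0}]'

```text
time_s: 12.1
tool_pos: [0.6167, 0.0283, 0.0161]
ee_rot: [2.018, 2.406, 0.001]
wrist_force: [6.1, 0.7, -6.4]
finger_gap: 0.0236
grip_force: 45.0
```

>>> apply_moves --motion '[{"grip":0,"x":0,"y":0.0015,"z":0,"spin":0},{"grip":0,"x":0,"y":0,"z":0.002,"spin":0},{"grip":0,"x":0,"y":0,"z":0,"spin":0}]'

```text
time_s: 12.4
tool_pos: [0.6169, 0.0285, 0.0137]
ee_rot: [-2.018, -2.406, 0.001]
wrist_force: [0.6, 0.0, -3.5]
finger_gap: 0.024
grip_force: 45.0
```

>>> apply_moves --motion '[{"grip":0,"x":0,"y":0,"z":0.002,"spin":0},{"grip":0,"x":0,"y":0,"z":0,"spin":0}]'

```text
time_s: 12.6
tool_pos: [0.617, 0.0285, 0.0136]
ee_rot: [-2.018, -2.407, 0.001]
wrist_force: [-6.5, 0.0, 8.0]
finger_gap: 0.0235
grip_force: 45.0
```

>>> apply_moves --motion '[{"grip":0,"x":0,"y":0,"z":0.002,"spin":0},{"grip":0,"x":0,"y":0,"z":0,"spin":0}]'

```text
time_s: 12.8
tool_pos: [0.6171, 0.0285, 0.0135]
ee_rot: [-2.018, -2.407, 0.002]
wrist_force: [-14.8, 1.0, 25.0]
finger_gap: 0.0235
grip_force: 45.0
```

Seated at tool z 0.0136, as predicted, with the floor pushing back. Release and lift.

>>> apply_moves --motion '[{"grip":0,"x":0,"y":0,"z":-0.003,"spin":0},{"grip":0.6,"x":0,"y":0,"z":0,"spin":0},{"grip":0.6,"x":0,"y":0,"z":0,"spin":0},{"grip":0.6,"x":0,"y":0,"z":0,"spin":0},{"grip":0.6,"x":0,"y":0,"z":0,"spin":0},{"grip":0.6,"x":0,"y":0,"z":0,"spin":0},{"grip":0.6,"x":0,"y":0,"z":0,"spin":0},{"grip":0.6,"x":0,"y":0,"z":-0.03,"spin":0},{"grip":0.6,"x":0,"y":0,"z":-0.04,"spin":0},{"grip":0.6,"x":0,"y":0,"z":-0.03,"spin":0},{"grip":0.6,"x":0,"y":0,"z":0,"spin":0}]'

```text
time_s: 13.9
tool_pos: [0.6214, 0.0284, 0.1198]
ee_rot: [2.014, 2.401, 0.009]
wrist_force: [0.4, 0.0, 1.1]
finger_gap: 0.0557
grip_force: 0.0
```

```bash
python3 -c "
from h import *
g=grab('side');f=grab('top')
c=np.array([.6168,.0284]);d=np.array([np.cos(np.radians(-80)),np.sin(np.radians(-80))])
h=c+d*.1; to((*h,.015),100); print('grip pt',h)
for n,F in(('side',g),):
    i=F['img'].astype(int); m=(i[...,2]>i[...,0]+45)&(i[...,2]>i[...,1]+30); m[:185]=0;m[250:]=0;m[:,:220]=0;m[:,275:]=0
    print([(a,x.round(1)) for a,x in blobs(F,m,4)])
i=g['img'].astype(int); m=(i[...,0]>i[...,1]+60)&(i[...,0]>i[...,2]+60); m[:,:200]=0;m[:,330:]=0;m[:140]=0;m[260:]=0
print('red',[(a,x.round(1)) for a,x in blobs(g,m,3)])
nrm=np.array([-d[1],d[0]])
print('exp red',proj(g,[(*(h+nrm*.018),.046)]),'exp mid top',proj(g,[(*c,.057)]),'seated collar',proj(g,[(*(c-d*.053),.046)]))
b=cv2.resize(g['img'][150:260,200:310],None,fx=5.4,fy=5.4,interpolation=cv2.INTER_CUBIC)
cv2.imwrite('pics/n.png',b[...,::-1])"
```

```text
t 14.0 pos [0.6184 0.0285 0.1145] yaw 100.04 tilt [ 0.002 -0.    -1.   ] d [-0.0997 -0.0018  0.0995] spin 0.04 gap 0.0561 gf 0.0 F [ 0.3  0.1 -0.2]
grip pt [ 0.63416482 -0.07008078]
[(np.int32(35), array([242.5, 202.7])), (np.int32(49), array([258. , 206.9])), (np.int32(35), array([234.3, 215.6])), (np.int32(62), array([250.8, 221.9]))]
red [(np.int32(9), array([250.3, 196.6]))]
exp red [[250.30382618 199.00173573]] exp mid top [[247.79839399 213.44305017]] seated collar [[241.94765381 229.26225649]]
```

View pics/n.png

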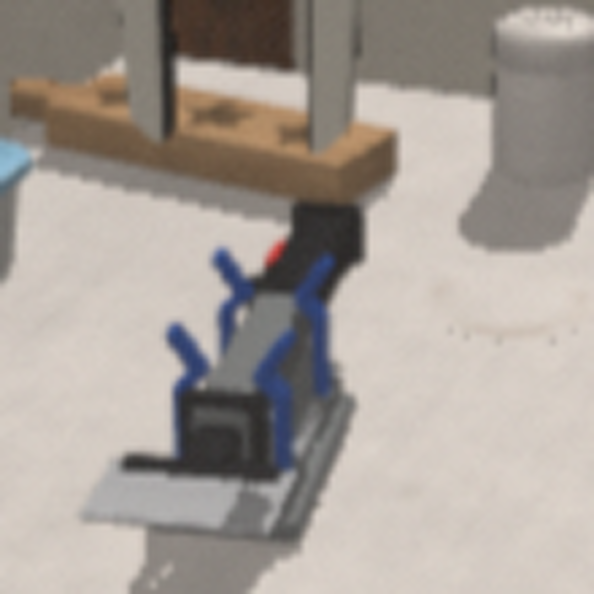

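Both jaws have closed over the barrel between the collars: the blue arms lean inward over the grey barrel at about crop (240,370), and the red button is at crop (277,252). Next I go to the handle.

>>> apply_moves --motion '[{"grip":0.6,"x":-0.034,"y":0,"z":0,"spin":0},{"grip":0.6,"x":-0.033,"y":0,"z":0,"spin":0},{"grip":0.6,"x":-0.033,"y":0,"z":0,"spin":0},{"grip":0.6,"x":0,"y":0,"z":0.02,"spin":0},{"grip":0.6,"x":0,"y":0,"z":0.01,"spin":0},{"grip":0.6,"x":0,"y":0,"z":0,"spin":0},{"grip":0.6,"x":0,"y":0,"z":0,"spin":0}]'

```text
time_s: 14.7
tool_pos: [0.6341, -0.0691, 0.0824]
ee_rot: [-2.016, -2.406, 0.002]
wrist_force: [-0.1, 0.6, 0.8]
finger_gap: 0.0557
grip_force: 0.0
```

```bash
python3 -c "
from h import *
to((.6342,-.0701,.005),100)"
```

```text
t 14.7 pos [ 0.6341 -0.0691  0.0824] yaw 100.08 tilt [-0.002  0.001 -1.   ] d [-0.0011  0.0001  0.0774] spin 0.08 gap 0.0557 gf 0.0 F [-0.1  0.6  0.8]
```

>>> apply_moves --motion '[{"grip":0.6,"x":-0.001,"y":0,"z":0.02,"spin":0},{"grip":0.6,"x":0,"y":0,"z":0.02,"spin":0},{"grip":0.6,"x":0,"y":0,"z":0.02,"spin":0},{"grip":0.6,"x":0,"y":0,"z":0.012,"spin":0},{"grip":0.6,"x":0,"y":0,"z":0.005,"spin":0},{"grip":0.6,"x":0,"y":0,"z":0,"spin":0}]' --grip_force 30

```text
time_s: 15.3
tool_pos: [0.635, -0.0706, 0.0063]
ee_rot: [-2.018, -2.407, 0.0]
wrist_force: [-0.8, -0.1, 0.6]
finger_gap: 0.0558
grip_force: 0.0
```

>>> apply_moves --motion '[{"grip":0,"x":0,"y":0,"z":0,"spin":0},{"grip":0,"x":0,"y":0,"z":0,"spin":0},{"grip":0,"x":0,"y":0,"z":0,"spin":0},{"grip":0,"x":0,"y":0,"z":0,"spin":0},{"grip":0,"x":0,"y":0,"z":0,"spin":0},{"grip":0,"x":0,"y":0,"z":0,"spin":0},{"grip":0,"x":0,"y":0,"z":0,"spin":0}]'

```text
time_s: 16.0
tool_pos: [0.6354, -0.0712, 0.0068]
ee_rot: [2.018, 2.407, 0.0]
wrist_force: [-1.0, -1.0, 3.2]
finger_gap: 0.0259
grip_force: 30.0
```

```bash
python3 -c "
from h import *
to((.6342,-.0701,.005),100)"
```

```text
t 16.0 pos [ 0.6354 -0.0712  0.0068] yaw 100.03 tilt [ 0.001 -0.    -1.   ] d [ 0.0013 -0.001   0.0018] spin 0.03 gap 0.0259 gf 29.99074012041092 F [-1.  -1.   3.2]
```

>>> apply_moves --motion '[{"grip":0,"x":-0.005,"y":0,"z":0,"spin":0},{"grip":0,"x":-0.005,"y":0,"z":0,"spin":0},{"grip":0,"x":-0.004,"y":0,"z":0,"spin":0},{"grip":0,"x":0,"y":0,"z":0,"spin":0}]'

```text
time_s: 16.4
tool_pos: [0.6378, -0.0853, 0.0066]
ee_rot: [2.019, 2.406, 0.0]
wrist_force: [-0.4, 2.6, 3.3]
finger_gap: 0.0259
grip_force: 30.0
```

```bash
python3 -c "
from h import *
to((.6342,-.0701,.005),100)"
```

```text
t 16.4 pos [ 0.6378 -0.0853  0.0066] yaw 100.0 tilt [ 0.  0. -1.] d [ 0.0156 -0.0009  0.0016] spin 0.0 gap 0.0259 gf 29.98929262161255 F [-0.4  2.6  3.3]
```

>>> apply_moves --motion '[{"grip":0,"x":-0.009,"y":0,"z":0,"spin":0},{"grip":0,"x":-0.009,"y":0,"z":0,"spin":0},{"grip":0,"x":-0.009,"y":0,"z":0,"spin":0},{"grip":0,"x":-0.009,"y":0,"z":0,"spin":0},{"grip":0,"x":0,"y":0,"z":0,"spin":0}]' --grip_force 38

```text
time_s: 16.9
tool_pos: [0.6441, -0.1219, 0.0064]
ee_rot: [2.02, 2.405, -0.0]
wrist_force: [0.4, 3.0, 2.7]
finger_gap: 0.0253
grip_force: 38.0
```

>>> apply_moves --motion '[{"grip":0,"x":-0.008,"y":0,"z":0,"spin":0},{"grip":0,"x":-0.008,"y":0,"z":0,"spin":0},{"grip":0,"x":-0.008,"y":0,"z":0,"spin":0},{"grip":0,"x":-0.008,"y":0,"z":0,"spin":0},{"grip":0,"x":-0.008,"y":0,"z":0,"spin":0},{"grip":0,"x":0,"y":0,"z":0,"spin":0}]'

```text
time_s: 17.5
tool_pos: [0.6507, -0.1594, 0.0061]
ee_rot: [-2.018, -2.406, -0.001]
wrist_force: [0.3, 6.9, 2.4]
finger_gap: 0.0257
grip_force: 38.0
```

```bash
python3 -c "
from h import *
to((.6352+.1*np.cos(np.radians(80)),-.0712-.1*np.sin(np.radians(80)),.0066),100)"
```

```text
t 17.5 pos [ 0.6507 -0.1594  0.0061] yaw 100.01 tilt [-0.001  0.001 -1.   ] d [-0.0104  0.0001 -0.0006] spin 0.01 gap 0.0257 gf 37.99066409468651 F [0.3 6.9 2.4]
```

>>> apply_moves --motion '[{"grip":0,"x":-0.005,"y":0,"z":0,"spin":0},{"grip":0,"x":-0.004,"y":0,"z":0,"spin":0},{"grip":0,"x":0,"y":0,"z":0,"spin":0}]'

```text
time_s: 17.8
tool_pos: [0.6521, -0.1677, 0.006]
ee_rot: [-2.018, -2.406, -0.001]
wrist_force: [0.8, 7.0, 2.9]
finger_gap: 0.0258
grip_force: 38.0
```

>>> apply_moves --motion '[{"grip":0,"x":-0.002,"y":0,"z":0,"spin":0},{"grip":0,"x":0,"y":0,"z":0,"spin":0}]'

```text
time_s: 18.0
tool_pos: [0.6524, -0.1693, 0.0059]
ee_rot: [-2.017, -2.406, -0.001]
wrist_force: [0.2, 6.5, 2.8]
finger_gap: 0.0253
grip_force: 38.0
```

>>> apply_moves --motion '[{"grip":0,"x":-0.002,"y":0,"z":0,"spin":0},{"grip":0,"x":0,"y":0,"z":0,"spin":0}]'

```text
time_s: 18.2
tool_pos: [0.6527, -0.1712, 0.0059]
ee_rot: [-2.017, -2.406, -0.001]
wrist_force: [0.5, 8.7, 1.8]
finger_gap: 0.026
grip_force: 38.0
```

>>> apply_moves --motion '[{"grip":0,"x":-0.002,"y":0,"z":0,"spin":0},{"grip":0,"x":0,"y":0,"z":0,"spin":0}]'

```text
time_s: 18.4
tool_pos: [0.6531, -0.1731, 0.0059]
ee_rot: [-2.017, -2.406, -0.001]
wrist_force: [0.6, 8.0, 2.5]
finger_gap: 0.0258
grip_force: 38.0
```

>>> apply_moves --motion '[{"grip":0,"x":-0.002,"y":0,"z":0,"spin":0},{"grip":0,"x":0,"y":0,"z":0,"spin":0}]'

```text
time_s: 18.6
tool_pos: [0.6534, -0.1749, 0.0058]
ee_rot: [-2.017, -2.406, -0.001]
wrist_force: [-0.6, 8.1, 4.1]
finger_gap: 0.026
grip_force: 38.0
```

>>> apply_moves --motion '[{"grip":0,"x":-0.002,"y":0,"z":0,"spin":0},{"grip":0,"x":0,"y":0,"z":0,"spin":0}]'

```text
time_s: 18.8
tool_pos: [0.6533, -0.175, 0.0053]
ee_rot: [-2.015, -2.404, -0.003]
wrist_force: [-0.6, 14.6, 2.7]
finger_gap: 0.0256
grip_force: 38.0
```

>>> apply_moves --motion '[{"grip":0,"x":-0.001,"y":0,"z":0,"spin":0},{"grip":0,"x":0,"y":0,"z":0,"spin":0}]'

```text
time_s: 19.0
tool_pos: [0.6533, -0.175, 0.0051]
ee_rot: [-2.014, -2.404, -0.004]
wrist_force: [-0.8, 17.8, 3.7]
finger_gap: 0.0258
grip_force: 38.0
```

Hard stop reached after about 105 mm: 100 mm of travel plus the clip's play. I check that it holds, and check the scene numerically.

>>> apply_moves --motion '[{"grip":0,"x":0,"y":0,"z":0,"spin":0},{"grip":0,"x":0,"y":0,"z":0,"spin":0},{"grip":0,"x":0,"y":0,"z":0,"spin":0},{"grip":0,"x":0,"y":0,"z":0,"spin":0},{"grip":0,"x":0,"y":0,"z":0,"spin":0},{"grip":0,"x":0,"y":0,"z":0,"spin":0}]' --grip_force 45

```text
time_s: 19.6
tool_pos: [0.6533, -0.175, 0.0052]
ee_rot: [-2.013, -2.404, -0.004]
wrist_force: [-1.7, 17.5, 3.5]
finger_gap: 0.0254
grip_force: 45.0
```

```bash
python3 -c "
from h import *
g=grab('side');f=grab('top')
to((.6533,-.175,.005),100)
i=g['img'].astype(int); m=(i[...,2]>i[...,0]+45)&(i[...,2]>i[...,1]+30); m[:185]=0;m[250:]=0;m[:,:220]=0;m[:,275:]=0
print([(a,x.round(1)) for a,x in blobs(g,m,4)])
old=cv2.imread('pics/t0.png')[...,::-1].astype(int);D=abs(f['img'].astype(int)-old).sum(2)
for n,(y0,y1,x0,x1) in dict(shaker=(170,200,388,418),tape=(225,268,382,426),cup=(228,256,156,184)).items(): print(n,D[y0:y1,x0:x1].mean().round(1))
i=g['img'].astype(int); r=(i[...,0]>i[...,1]+60)&(i[...,0]>i[...,2]+60); r[:,:200]=0;r[:,330:]=0;r[:140]=0;r[230:]=0
print('red',[(a,x.round(1)) for a,x in blobs(g,r,2)])
d=np.array([np.cos(np.radians(-80)),np.sin(np.radians(-80))]);c=np.array([.6168,.0284])+d*.006
print('exp handle end/blade collar px',proj(g,[(*(c+d*.243),.046),(*(c-d*.058),.061),(*(c+d*.2),.058)]))
cv2.imwrite('pics/z.png',cv2.resize(g['img'][130:270,200:340],None,fx=4.25,fy=4.25,interpolation=cv2.INTER_CUBIC)[...,::-1])"
```

```text
t 19.7 pos [ 0.6533 -0.175   0.0052] yaw 100.1 tilt [-0.003  0.006 -1.   ] d [0.     0.     0.0002] spin 0.1 gap 0.0259 gf 44.99730437994003 F [-2.1 17.1  3.3]
[(np.int32(31), array([242.4, 203.7])), (np.int32(49), array([257.9, 207.8])), (np.int32(29), array([234.3, 216.3])), (np.int32(56), array([250.6, 221.7]))]
shaker 51.7
tape 28.9
cup 87.9
red []
exp handle end/blade collar px [[269.3822725  177.41074984]
 [241.85902258 222.58127672]
 [266.26278443 178.97249731]]
```

```bash
python3 -c "
from h import *
for n in('top','side'):
    F=grab(n)['img']; O=cv2.imread('pics/%s0.png'%n[0])[...,::-1].copy()
    R=dict(shaker=(168,202,386,420),tape=(223,270,380,428),cup=(226,258,154,186)) if n=='top' else dict(shaker=(150,187,288,316),tape=(172,194,332,374),cup=(286,322,250,298))
    for k,(a,b,c,d) in R.items():
        q=cv2.matchTemplate(cv2.cvtColor(F[a-12:b+12,c-12:d+12],cv2.COLOR_RGB2GRAY),cv2.cvtColor(O[a:b,c:d],cv2.COLOR_RGB2GRAY),cv2.TM_CCOEFF_NORMED)
        _,v,_,p=cv2.minMaxLoc(q); print(n,k,round(v,2),'shift',p[0]-12,p[1]-12, F[a:b,c:d].mean((0,1)).round(),O[a:b,c:d].mean((0,1)).round())
"
```

```text
top shaker 0.73 shift 0 0 [152. 149. 141.] [139. 136. 131.]
top tape 0.99 shift 0 0 [146. 140. 126.] [136. 130. 117.]
top cup 0.65 shift 0 0 [109. 105.  87.] [135. 131. 106.]
side shaker 0.84 shift 0 0 [143. 137. 131.] [144. 138. 131.]
side tape 1.0 shift 0 0 [154. 140. 117.] [148. 134. 111.]
side cup 0.69 shift 0 0 [143. 134. 111.] [167. 157. 126.]
```

The bystanders have not moved (zero shift in both views, only shadow changes), the jaws are shut and the handle is held against the second stop. Handing in.

```bash
python3 -c "
from cell import robot
print(robot.hand_in())"
```

```text
the job is handed in; nothing more can be done
None
```

The job is handed in: the scraper is snapped into the clip, and the arm holds the handle at the second stop with the button squeezed; no bystander moved, and the hand-in gave no verdict.

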